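Drop a masking frame onto twin register pins and lock it

TASK

Pick up the metal masking frame by its wooden handle, feel for the two register pins on the plywood printing board so that both enter the frame's two holes at once, and let it down until it lies fully flush on the board. Then swing the board's turn button all the way across, over the frame's rim, to lock it. Work gently, without leaning on or knocking against the board with the frame, and leave the marker that lies between them where it is.

Things in the scene. Friction and masses are not known exactly. Their poses are not given: they have to be found in the camera images.
- frame: Flat aluminium masking frame, 214 (x) x 234 (y) x 12 mm, 0.3 to 0.5 kg, open window in the middle. Origin: centre of its flat underside, z up. Two equal oblong holes through the side rails, centred at x = 0, y = +95 and -95 mm, each 12.5 mm in x and 18 mm in y. Fits the pins either way round. Home: origin 16 mm above the board's origin, midway between the pins, x along the board's x.
- handle (a point): Middle of the frame's wooden handle bar, 48 mm above the frame's underside at x = y = 0. The bar is 14 mm wide (frame x), 16 mm tall (40 to 56 mm above the underside) and 128 mm long (frame y); posts hold it at y = +-58 mm, so its middle 100 mm is free to grip across the 14 mm.
- board: Plywood printing board, fixed to the table, 250 (x) x 300 (y) x 16 mm; a painted card 5 mm thick is stuck on its middle (the frame's strips round the window clear it). Origin: centre of its underside, z up; its top is 16 mm higher.
- slots (a point): Point on the board's top, midway between two dark slots along board x. Two steel pins, 10 mm diameter, 24 mm tall over the board, flat tips with a 0.7 mm bevel, stand in them at board y = +95 and -95 mm, both at one board x. They share a slide clamped at some x from -18 to +18 mm of this point: new each time and NOT reported, to be felt (or seen). The clamp does not give way.
- button (a joint): Turn button: flat steel arm on a vertical pivot at board x = -60, y = +136 mm; underside 30 mm above the board's origin, 2 mm over a seated frame. Rad: 0 = arm along board +x, clear of the frame; grows clockwise seen from above; 1.57 = along board -y, across the frame's rim. Stops at -0.6 and 1.6, starts at -0.5 to 0. Friction 0.1 N m; stays where left.
- knob (a point): Point on the upright round knob of the turn button, 48 mm from the pivot, 50 mm above the board's origin. The knob is 14 mm in diameter; its top is 14 mm above this point, the arm's upper face 15 mm below it.
- marker: White paint marker with a dark cap, 129 mm long, 13 mm thick, a bystander lying on the table between frame and board; origin: its middle, at the underside.

How it is judged:
On the way, in this order (a step that is already met when the one before it is completed fails the run):
1. the frame lies flush on the board with both pins through its holes, while the turn button is still clear (below 0.5 rad) (x of frame in the frame of board between -0.022 and 0.022 m and y of frame in the frame of board between -0.006 and 0.006 m and z of frame in the frame of board between 0.013 and 0.0185 m and angle between the x axis of frame and the x axis of board, either way round below 0.05 rad and angle between frame's own z axis and vertical below 0.03 rad and value of joint button below 0.5 rad), for 0.2 s.
2. the turn button is swung over the frame's rim (beyond 1.3 rad) (x of frame in the frame of board between -0.022 and 0.022 m and y of frame in the frame of board between -0.006 and 0.006 m and z of frame in the frame of board between 0.013 and 0.0185 m and angle between the x axis of frame and the x axis of board, either way round below 0.05 rad and angle between frame's own z axis and vertical below 0.03 rad and value of joint button above 1.3 rad), for 0.2 s.
At the end, for the whole second after the job is handed in: Frame at rest, flush and level (0.03 rad) on the board, both pins through its holes: origin within 22 mm in x, 6 mm in y of the board's centre, 13 to 18.5 mm above the board's origin, axes within 0.05 rad either way round; turn button beyond 1.3 rad, over the rim (all of step 2 and linear speed of frame below 0.02 m/s and angular speed of frame below 0.1 rad/s and velocity of joint button below 0.1 rad/s); the robot touches nothing.
It fails at once if the frame is pressed or knocked against the board or its pins with more than 40 N (contact force between frame and board above 40 N).
It fails at once if the paint marker is moved more than 30 mm (distance of marker from where it was at the start of the episode above 0.03 m).
It also fails if it takes over 72 s, if anything falls off the work surface, if the arm or the gripper's body presses on something with over 40 N, if the wrist force passes 120 N, or if a joint passes its speed limit or range.

ROBOT

A 6-joint arm with a two-finger parallel gripper is mounted at the origin on a cart in front of the work surface, level with it; the furniture and walls round the work are solid. World frame = base frame: x ahead of the robot, y to its left, z up, the work surface at z = 0. Lengths are in m, angles in rad, forces in N, time in s.
With the tool pointing down it reaches from about 0.325 to 0.925 m from the base axis. Payload 3.1 kg.
Tool frame: the origin (TCP) lies on the centre line of the jaws, within the pads' length; the fingertips stand bot.nose_length ahead of it and the grasp point (between the pads) is the TCP (bot.nose_length is the distance from the TCP to the fingertips, in m); z points along the fingers, y is the direction in which the jaws open and shut (so a half turn about z gives the same grasp; the last joint's range is limited). The gripper opens to 85 mm and grips with 20 to 120 N. Pads are 22 mm wide; open, the fingers measure 114 mm over their backs; the gripper's body (76 mm by 85 mm) begins 54 mm behind the grasp point. The pads swing forward as they close: fully open they stand 13 mm farther back than shut.
Start: joints at [-1.359, 0.217, 1.613, -0, 1.311, -0.112], TCP at [0.199, -0.593, 0.25] pointing down, gripper open.
Joint ranges: [-2.75, 2.75], [-0.78, 2.1], [0.31, 2.55], [-1.13, 4.27], [0.13, 2.63], [-2.58, 2.58]. Speed limits (rad/s): [2.79, 2.79, 3.14, 3.14, 3.14, 3.14].

INTERFACE

Orientations are given as [roll, pitch, yaw] about the fixed x, y, z axes, in that order (R = Rz(yaw) Ry(pitch) Rx(roll)).
In Python, from cell import bot, effector, solver, readout, optics, order gives the robot as it stands. The module is installed in compiled form; this text tells all that it offers. Calls block until the motion is done:
- bot.movep(position, orientation): joint-space move of the TCP to a pose.
- bot.move_straight(position, rot=None, rate=0.15): straight line of the TCP; rot=None keeps the orientation; rate is the mean speed in m/s.
- bot.move_j(angles): joint-space move.
- effector.gripper_to(opening, grasp_force=None): opening from 0.0 (shut) to 1.0 (fully open); grasp_force is the grip in N (None keeps the last); returns when the fingers have stopped.
- bot.pause(seconds).
- solver.inverse_kinematics(position, orientation): joint angles nearest the present ones, or None.
- readout.state(): the state.
- optics.camera(name): name is "scene" or "side" or "wrist"; returns (picture, depth): 420x560x3 uint8, blue, green, red; 420x560 float32, m along the optical axis (not along the pixel's ray), 0 where there is no reading.
- optics.calibration(name): a dict with "fovy" (degrees; the focal length in pixels is half the picture's height over the tangent of half this angle, whatever the lens; pixels are square), "cx", "cy" (the principal point, pixels), "k1" (the pictures are not rectified: a ray, as slopes to the right and down, at radius r is drawn at 1 + k1 r^2 times it, then the intrinsics apply), "eye" and "attitude" of the camera in the world; the wrist camera has in their place "T_tool_cam" (4x4, takes a point from camera to tool coordinates, whose origin is the TCP and whose axes are the flange's). Camera axes: x right, y down, z forward; pixel columns grow to the right and rows downward; lengths in m; the calibration is good to about 2 mm. A picture is of the moment at which its call begins: read the wrist's pose just before it. calibration takes no time and is no camera call.
A pose or a line that the arm cannot do raises bot.IKError and nothing moves.
- order.job_done(): hands the job in, once; it reports no verdict.
Trained networks look in the newest picture that a camera, given by its name, has taken for a name from the list of things; names that differ only in an ending like _2 or _b are one class to them, and where a whole thing is asked for, a point or a joint stands for the part that bears it (a point fixed in the world has none). Each returns a list of dicts, best first, with "conf" (0 to 1); they miss things now and then, are a little off and sometimes report something else, mostly with a low value. They report only what shows in the picture. A call takes as long as a camera call.
- optics.silhouettes(camera, thing): "pixels" (420x560 bool, what is visible of it) and "pixel" ([column, row] in pixels, amid what is visible of it).
- optics.tip_of(camera, thing): "pixel" ([column, row] in pixels: a listed point, or the origin of a listed thing).
The state is a dict: "clock": time; "q": joint angles; "dq": joint speeds; "joint_efforts": joint torques, N m; "position": TCP position; "eef_rot": TCP orientation; "force": force on the tool from outside, world axes, zero at the start; "wrist_torque": the same for the moment, N m; "finger_gap": opening from 0.0 (shut) to 1.0 (fully open).
Only numpy, scipy, OpenCV 4.12 (cv2) and the standard library are available. Lean on these libraries where they do the work, as an engineer would, in place of code of your own. Each camera call takes 0.05 s, during which the arm holds its last target.

## Working session

There is one attempt and no reset: what is moved stays moved. The work goes in short steps, each a Python script; the robot and the scene stay as the last script left them, time stands still between calls to the robot, and variables do not carry over. Pictures are saved under pics/ and viewed, and the job is handed in when it is done.

```bash
mkdir -p pics
cat > h.py <<'E'
import numpy as np, cv2
from scipy.spatial.transform import Rotation as R
from cell import bot, effector, solver, readout, optics, order
def eul(r): return R.from_euler('xyz',r).as_matrix()
def campose(n,st=None):
    c=optics.calibration(n)
    if n=='wrist':
        T=np.eye(4);T[:3,:3]=eul(st['eef_rot']);T[:3,3]=st['position']
        return c,T@np.array(c['T_tool_cam'])
    T=np.eye(4);a=np.array(c['attitude'])
    T[:3,:3]=a if a.shape==(3,3) else eul(a);T[:3,3]=c['eye'];return c,T
def rays(c,px):
    px=np.atleast_2d(np.array(px,float));f=210/np.tan(np.radians(c['fovy'])/2)
    d=(px-[c['cx'],c['cy']])/f
    u=d.copy()
    for _ in range(20): u=d/(1+c['k1']*(u**2).sum(1,keepdims=True))
    return np.c_[u,np.ones(len(u))]
def onz(c,T,px,z):
    r=rays(c,px)@T[:3,:3].T;e=T[:3,3]
    return e+r*((z-e[2])/r[:,2])[:,None]
def bydepth(c,T,px,dep):
    r=rays(c,px)*np.array(dep)[:,None]
    return r@T[:3,:3].T+T[:3,3]
def proj(c,T,P):
    p=(np.atleast_2d(P)-T[:3,3])@T[:3,:3];u=p[:,:2]/p[:,2:]
    f=210/np.tan(np.radians(c['fovy'])/2)
    return u*(1+c['k1']*(u**2).sum(1,keepdims=True))*f+[c['cx'],c['cy']]
E
python3 - <<'E'
from h import *
st=readout.state();print(st)
for n in ['scene','side','wrist']:
    im,d=optics.camera(n);cv2.imwrite(f'pics/{n}0.png',im);np.save(f'{n}0d.npy',d)
    print(n,optics.calibration(n))
    c,T=campose(n,st)
    for t in ['frame','handle','board','slots','button','knob','marker']:
        r=optics.tip_of(n,t)
        if r: print(n,t,[(np.round(x['pixel'],1),round(x['conf'],2)) for x in r[:2]])
print(readout.state()['clock'])
E
```

```text
{'clock': 0.0, 'q': array([-1.35919759e+00,  2.17796246e-01,  1.61495293e+00, -7.55693533e-06,
        1.31127484e+00, -1.12200303e-01]), 'dq': array([-0.00097849, -0.00066359,  0.00076259, -0.00040906, -0.0007181 ,
        0.0003322 ]), 'joint_efforts': array([ 6.45354594e-04, -3.96836865e+01, -3.03854656e+01, -4.57252054e-05,
        9.59002093e-03,  3.99162602e-06]), 'position': array([ 0.19871152, -0.59175175,  0.24893228]), 'eef_rot': array([-3.13917576e+00, -2.64974035e-04,  3.23800664e-01]), 'force': array([ 0.01900559, -0.16140272,  0.79590145]), 'wrist_torque': array([ 0.04043501, -0.04567121, -0.0207308 ]), 'finger_gap': 0.9971990237394438}
scene {'fovy': 50.96014402686409, 'cx': 279.0716561577793, 'cy': 204.46659568212718, 'k1': -0.06016230143313773, 'eye': array([0.02810201, 0.66114244, 0.60358929]), 'attitude': array([-2.16570549,  0.00709903, -2.46301796])}
scene frame [(array([329.8, 176.6]), 0.85)]
scene handle [(array([329.5, 155.9]), 0.66)]
scene board [(array([213.9, 269.1]), 0.88)]
scene slots [(array([212.9, 260.6]), 0.79)]Traceback (most recent call last):
  File "<stdin>", line 8, in <module>
ValueError: it knows: board, frame, handle, knob, marker, slots
```

Run:
```python
from h import *
st=readout.state()
for n in ['scene','side','wrist']:
    im,d=optics.camera(n);cv2.imwrite(f'pics/{n}0.png',im);np.save(f'{n}0d.npy',d)
    print(n,optics.calibration(n))
    c,T=campose(n,st)
    for t,z in [('frame',0),('handle',.048),('board',0),('slots',.016),('knob',.05),('marker',0)]:
        r=optics.tip_of(n,t)
        if r: print(n,t,[(np.round(x['pixel'],1),round(x['conf'],2),np.round(onz(c,T,x['pixel'],z),4)) for x in r[:2]])
print(readout.state()['clock'])
```

```text
scene {'fovy': 50.96014402686409, 'cx': 279.0716561577793, 'cy': 204.46659568212718, 'k1': -0.06016230143313773, 'eye': array([0.02810201, 0.66114244, 0.60358929]), 'attitude': array([-2.16570549,  0.00709903, -2.46301796])}
scene frame [(array([330.1, 173.7]), 0.8, array([[ 0.5761, -0.2331,  0.    ]]))]
scene handle [(array([333.5, 156.3]), 0.81, array([[ 0.5766, -0.2456,  0.048 ]]))]
scene board [(array([217.3, 269.9]), 0.91, array([[0.5415, 0.2292, 0.    ]]))]
scene slots [(array([213.6, 260.3]), 0.86, array([[0.554 , 0.2253, 0.016 ]]))]
scene knob [(array([143.4, 288.9]), 0.57, array([[0.5657, 0.3818, 0.05  ]]))]
scene marker [(array([272.3, 213. ]), 0.76, array([[0.5813, 0.0076, 0.    ]]))]
side {'fovy': 51.00918292211307, 'cx': 278.0013952329443, 'cy': 203.04695435848757, 'k1': -0.01592228132548161, 'eye': array([0.09484986, 0.70563905, 0.76672963]), 'attitude': array([-2.32001009e+00,  1.29290201e-03, -2.58192061e+00])}
side frame [(array([309.3, 149.4]), 0.63, array([[ 0.5783, -0.2377,  0.    ]]))]
side handle [(array([307.7, 131. ]), 0.69, array([[ 0.596 , -0.2554,  0.048 ]]))]
side board [(array([219.1, 250.2]), 0.77, array([[0.5636, 0.2139, 0.    ]]))]
side slots [(array([220.1, 248.5]), 0.58, array([[0.555 , 0.2189, 0.016 ]]))]
side knob [(array([163.6, 282.5]), 0.77, array([[0.5751, 0.373 , 0.05  ]]))]
side marker [(array([265.2, 190.4]), 0.55, array([[ 0.588, -0.016,  0.   ]]))]
wrist {'fovy': 71.87282037034045, 'cx': 276.93249232749065, 'cy': 206.2323379763875, 'k1': -0.04908791424125272, 'T_tool_cam': array([[ 4.82316983e-04, -9.53722410e-01, -3.00688097e-01,
         7.57658255e-02],
       [ 9.99999822e-01,  5.65426792e-04, -1.89376653e-04,
        -7.17888376e-04],
       [ 3.50629864e-04, -3.00687952e-01,  9.53722513e-01,
        -1.23111663e-01],
       [ 0.00000000e+00,  0.00000000e+00,  0.00000000e+00,
         1.00000000e+00]])}
1.3
```

View pics/scene0.png

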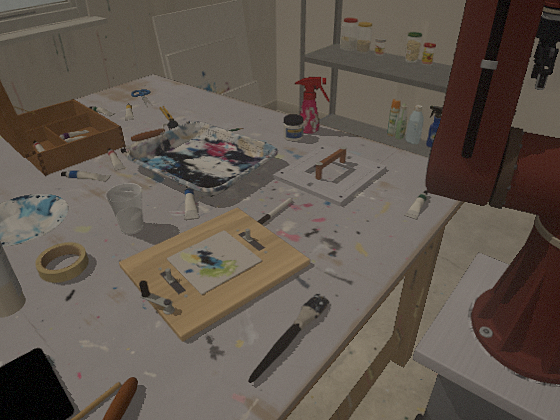

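View pics/side0.png

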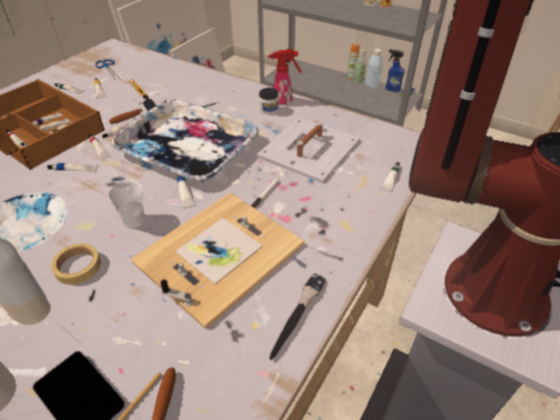

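View pics/wrist0.png

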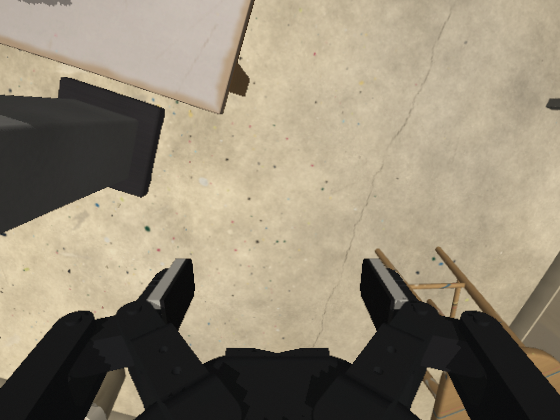

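Run:
```python
from h import *
bot.movep([0.62,-0.24,0.33],[np.pi,0,0.0])
st=readout.state();im,d=optics.camera('wrist');cv2.imwrite('pics/w1.png',im);np.savez('w1.npz',d=d,p=st['position'],r=st['eef_rot'],im=im)
c,T=campose('wrist',st);print(st['clock'],st['position'],st['q'])
for t,z in [('frame',0),('handle',.048),('marker',0)]:
    r=optics.tip_of('wrist',t)
    if r: print(t,[(np.round(x['pixel'],1),round(x['conf'],2),np.round(onz(c,T,x['pixel'],z),4)) for x in r[:2]])
s=optics.silhouettes('wrist','frame')
if s: np.save('w1s.npy',s[0]['pixels']);print(s[0]['conf'],s[0]['pixels'].sum())
bot.movep([0.60,0.20,0.33],[np.pi,0,0.0])
st=readout.state();im,d=optics.camera('wrist');cv2.imwrite('pics/w2.png',im);np.savez('w2.npz',d=d,p=st['position'],r=st['eef_rot'],im=im)
c,T=campose('wrist',st);print(st['clock'],st['position'],st['q'])
for t,z in [('board',0),('slots',.016),('knob',.05),('marker',0)]:
    r=optics.tip_of('wrist',t)
    if r: print(t,[(np.round(x['pixel'],1),round(x['conf'],2),np.round(onz(c,T,x['pixel'],z),4)) for x in r[:2]])
s=optics.silhouettes('wrist','board')
if s: np.save('w2s.npy',s[0]['pixels']);print(s[0]['conf'],s[0]['pixels'].sum())
print(readout.state()['clock'])
```

```text
3.3 [ 0.61947871 -0.24094472  0.3297397 ] [-4.76244750e-01  2.51065865e-01  1.42454468e+00 -4.79354341e-04
  1.46642066e+00  1.09583496e+00]
frame [(array([276.5, 190.9]), 0.78, array([[ 0.578 , -0.2399,  0.    ]]))]
handle [(array([275.4, 196.1]), 0.69, array([[ 0.5826, -0.2383,  0.048 ]]))]
marker [(array([129.1, 189.6]), 0.59, array([[0.5807, 0.0006, 0.    ]]))]
0.92 16049
5.1667 [0.60045743 0.19888916 0.32998395] [ 2.09242355e-01  1.81186894e-01  1.50641521e+00 -6.17924075e-04
  1.45388625e+00  1.78149528e+00]
board [(array([259.3, 193.2]), 0.59, array([[0.5554, 0.2277, 0.    ]]))]
slots [(array([264.9, 197.2]), 0.56, array([[0.5531, 0.218 , 0.016 ]]))]
knob [(array([152.9, 193.5]), 0.58, array([[0.5685, 0.3793, 0.05  ]]))]
marker [(array([397.9, 180.2]), 0.92, array([[0.577 , 0.0045, 0.    ]]))]
0.95 29639
5.4667
```

View pics/w1.png

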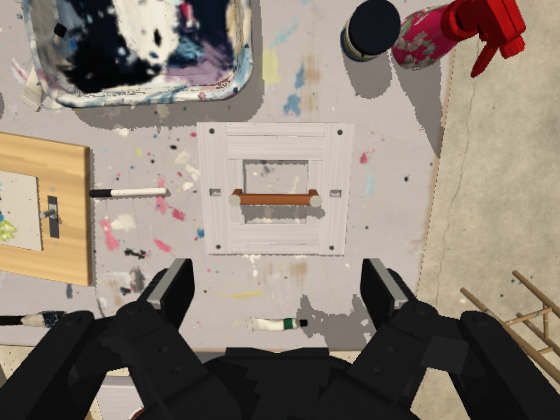

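View pics/w2.png

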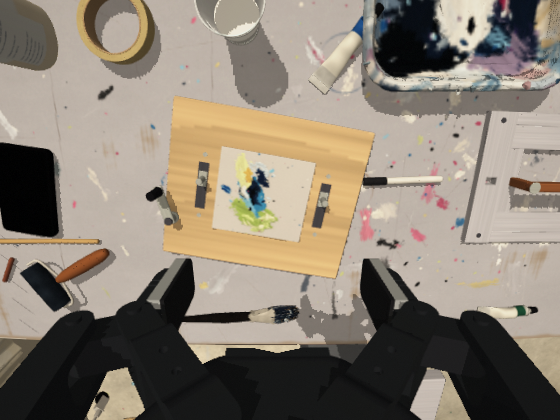

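Run:
```python
from h import *
for n,z,sz in [('w1',0.012,(.214,.234)),('w2',0.016,(.25,.3))]:
    D=np.load(n+'.npz');s=np.load(n+'s.npy');st=dict(position=D['p'],eef_rot=D['r']);c,T=campose('wrist',st)
    cs,_=cv2.findContours(s.astype(np.uint8),cv2.RETR_EXTERNAL,cv2.CHAIN_APPROX_NONE)
    k=max(cs,key=cv2.contourArea)[:,0]
    P=onz(c,T,k,z)[:,:2]
    print(n,cv2.minAreaRect((P*1000).astype(np.float32)))
    # depth on it
    d=D['d'];
    W=bydepth(c,T,np.argwhere(s)[:,::-1],d[s]);print('z pct',np.percentile(W[:,2],[2,10,25,50,75,90,98]))
im=cv2.imread('pics/w2.png');cv2.imwrite('pics/w2z.png',cv2.resize(im[85:285,130:390],None,fx=3,fy=3,interpolation=cv2.INTER_CUBIC))
im=cv2.imread('pics/w1.png');cv2.imwrite('pics/w1z.png',cv2.resize(im[110:270,180:370],None,fx=3.5,fy=3.5,interpolation=cv2.INTER_CUBIC))
```

```text
w1 ((578.7953491210938, -237.4198455810547), (233.40432739257812, 213.88201904296875), 89.38968658447266)
z pct [0.00982917 0.01059656 0.01113421 0.01172501 0.01237478 0.01319058
 0.05645455]
w2 ((558.3570556640625, 237.5811767578125), (330.9564514160156, 251.8851776123047), 79.82109069824219)
z pct [0.01383081 0.01466916 0.01526102 0.01602624 0.01805834 0.0195435
 0.03396494]
```

View pics/w2z.png

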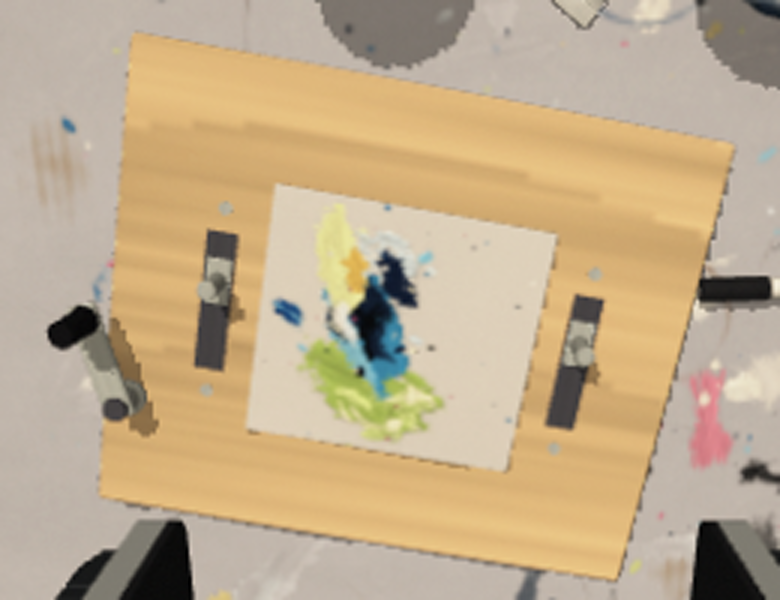

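View pics/w1z.png

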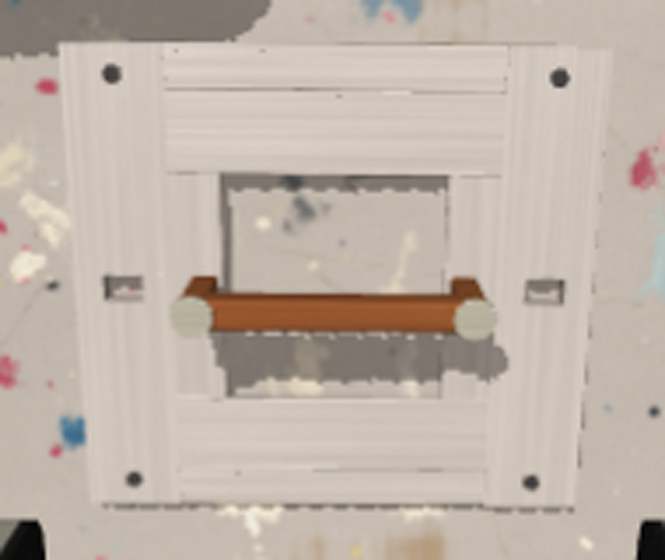

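```bash
python3 - <<'E'
from h import *
D=np.load('w2.npz');st=dict(position=D['p'],eef_rot=D['r']);c,T=campose('wrist',st)
print('cam',T[:3,3])
k=np.array([(132,33),(735,145),(617,580),(100,497)])/3+[130,85]-.33
C=onz(c,T,k,.016)[:,:2];print(C.round(4), [np.linalg.norm(C[i]-C[(i+1)%4]).round(4) for i in range(4)],C.mean(0))
pt=np.array([(209,290),(576,347)])/3+[130,85]-.33
P=onz(c,T,pt,.040);print(P,P.mean(0),np.linalg.norm(P[0]-P[1]))
v=P[0]-P[1];print('yaw pins',np.arctan2(-v[0],v[1]), 'corners', [np.arctan2(-(a-b)[0],(a-b)[1]) for a,b in [(C[0],C[1]),(C[3],C[2])]],[np.arctan2(*(a-b)[::-1]) for a,b in [(C[0],C[3]),(C[1],C[2])]])
sl=np.array([(222,232),(222-15,369),(589,298),(561,428)])/3+[130,85]-.33
print('slots',onz(c,T,sl,.016).mean(0))
for i,(a,b) in enumerate([(208,292),(577,347)]):
    x,y=int(a/3+130),int(b/3+85)
    cv2.imwrite(f'pics/pin{i}.png',cv2.resize(D['im'][y-16:y+16,x-16:x+16],None,fx=12,fy=12,interpolation=cv2.INTER_NEAREST));print(x-16,y-16)
    W=D['d'][y-6:y+7,x-6:x+7]; yy,xx=np.mgrid[y-6:y+7,x-6:x+7]
    Q=bydepth(c,T,np.c_[xx.ravel(),yy.ravel()],W.ravel());print((Q[:,2].reshape(W.shape)*1000).round(0).astype(int));
    m=(Q[:,2]>.036)&(Q[:,2]<.046);print(m.sum(),np.c_[xx.ravel(),yy.ravel()][m].mean(0),Q[m].mean(0))
D=np.load('w1.npz');st=dict(position=D['p'],eef_rot=D['r']);c,T=campose('wrist',st)
h=np.array([(124,288),(545,291)])/3.5+[180,110]-.36;H=onz(c,T,h,.012);v=H[0]-H[1];print('holes',H,H.mean(0),np.linalg.norm(v),np.arctan2(-v[0],v[1]))
h=np.array([(192,318),(475,319)])/3.5+[180,110]-.36;H=onz(c,T,h,.056);v=H[0]-H[1];print('handle ends',H,H.mean(0),np.linalg.norm(v),np.arctan2(-v[0],v[1]))
E
python3 -c "
import cv2,numpy as np
cv2.imwrite('pics/pins.png',np.hstack([cv2.imread('pics/pin0.png'),cv2.imread('pics/pin1.png')]))"
```

```text
cam [0.67602306 0.1991891  0.45311277]
[[0.7041 0.3466]
 [0.6516 0.0547]
 [0.4083 0.0985]
 [0.4609 0.3903]] [np.float64(0.2967), np.float64(0.2472), np.float64(0.2965), np.float64(0.2471)] [0.556235   0.22254173]
[[0.58408617 0.31252284 0.04      ]
 [0.55496291 0.13263405 0.04      ]] [0.56952454 0.22257845 0.04      ] 0.18223101217933174
yaw pins -0.1605033265121738 corners [np.float64(-0.17811403696597095), np.float64(-0.17828405780695583)] [np.float64(-0.1776628023753813), np.float64(-0.178370682312712)]
slots [0.5553124  0.22294734 0.016     ]
183 166
[[17 15 15 17 16 16 17 14 21 21 19 17 17]
 [15 14 16 16 15 18 27 29 27 26 25 20 17]
 [16 16 15 16 14 35 36 34 33 31 26 25 18]
 [15 16 15 16 38 38 39 40 36 33 30 26 18]
 [17 15 15 41 40 39 40 41 41 37 32 25 19]
 [16 15 18 40 39 40 41 41 40 37 31 23 16]
 [15 16 16 39 40 40 41 40 39 38 30 16 16]
 [16 15 16 39 39 40 39 39 41 33 17 17 17]
 [15 16 15 16 40 40 38 40 17 16 17 15 18]
 [14 15 16 15 15 17 16 15 15 16 17 17 15]
 [15 17 16 15 15 17 15 15 18 16 18 16 16]
 [15 16 16 14 16 16 16 16 16 15 15 16 15]
 [16 15 17 15 17 16 15 16 18 16 17
[... 330 characters left out ...]
 16]
 [15 17 16 16 26 29 33 34 37 36 30 17 17]
 [16 15 16 18 28 32 37 38 39 38 39 15 14]
 [15 16 17 17 27 35 40 39 40 39 39 40 17]
 [16 16 17 16 17 37 39 39 39 39 41 39 17]
 [16 16 16 16 17 36 40 40 40 40 40 40 15]
 [17 15 17 17 17 17 39 39 40 39 39 39 15]
 [16 17 17 16 18 17 17 39 39 40 41 16 15]]
36 [324.22222222 203.33333333] [0.55004066 0.12846157 0.0391507 ]
holes [[ 0.57952734 -0.14313783  0.012     ]
 [ 0.57798701 -0.33262994  0.012     ]] [ 0.57875717 -0.23788389  0.012     ] 0.1894983685947889 -0.008128527707057591
handle ends [[ 0.57837278 -0.17992575  0.056     ]
 [ 0.57786069 -0.29547785  0.056     ]] [ 0.57811674 -0.2377018   0.056     ] 0.11555323886681068 -0.004431585473935435
```

View pics/pins.png

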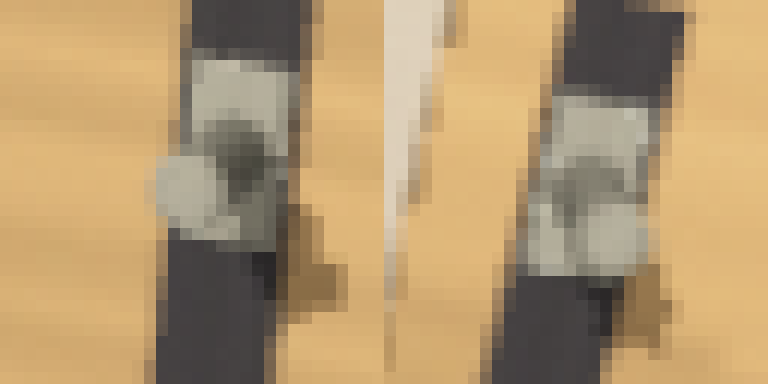

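Run:
```python
from h import *
D=np.load('w2.npz');st=dict(position=D['p'],eef_rot=D['r']);c,T=campose('wrist',st)
P=onz(c,T,[(198.4,181.5),(324.9,203.4)],.040)[:,:2];m=P.mean(0);v=P[0]-P[1]
print(P,m,np.linalg.norm(v),np.arctan2(-v[0],v[1]))
yaw=-.178;B=np.array([.5562,.2227]);Rb=np.array([[np.cos(yaw),-np.sin(yaw)],[np.sin(yaw),np.cos(yaw)]])
print('pins in board',(P-B)@Rb,'mid',(m-B)@Rb)
piv=B+Rb@[-.06,.136];kn=onz(c,T,[152.9,193.5],.05)[0,:2];print('pivot',piv,'knob',kn,np.linalg.norm(kn-piv),'ang',-(np.arctan2(*(kn-piv)[::-1])-yaw))
```

```text
[[0.58384693 0.31392063]
 [0.55019611 0.12758517]] [0.56702152 0.2207529 ] 0.18934963159537097 -0.17866698721148377
pins in board [[ 0.01105844  0.09467453]
 [ 0.01093215 -0.09467506]] mid [ 1.09952955e-02 -2.62878817e-07]
pivot [0.52122838 0.36717486] knob [0.56854965 0.37926218] 0.04884061646009766 ang -0.42808356589923074
```

Run:
```python
from h import *
print(bot.nose_length)
f=np.array([.5785,-.2378]);yaw=np.pi/2-.009
effector.gripper_to(0.5)
bot.movep([*f,.16],[np.pi,0,yaw])
st=readout.state();im,d=optics.camera('wrist');cv2.imwrite('pics/w3.png',im)
c,T=campose('wrist',st);print(st['clock'],st['position'],st['q'],st['force'])
r=optics.tip_of('wrist','handle')
if r: print([(x['pixel'],x['conf'],onz(c,T,x['pixel'],.048)) for x in r[:1]])
```

```text
0.019
7.9167 [ 0.57893756 -0.23744877  0.16035606] [-5.01423296e-01  3.05246073e-01  1.68258330e+00  2.36179423e-04
  1.15312097e+00 -4.92840792e-01] [-0.34369839  0.80228079 -0.39488445]
[([275.6, 210.1], 0.75, array([[ 0.57658117, -0.23785776,  0.048     ]]))]
```

View pics/w3.png

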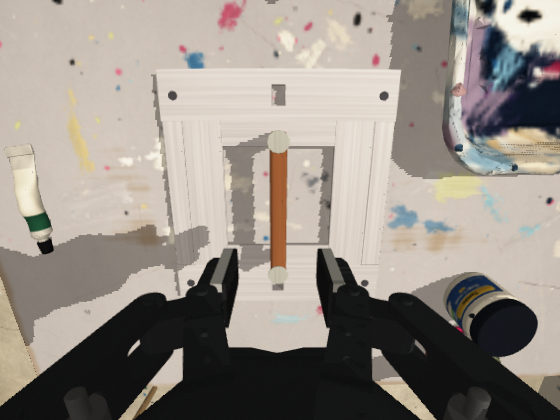

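Run:
```python
from h import *
f=np.array([.5785,-.2378])
bot.move_straight([*f,.048],rate=.12)
st=readout.state();print(st['clock'],st['position'],st['force'])
effector.gripper_to(0.0,grasp_force=70)
st=readout.state();print(st['clock'],st['position'],st['force'],st['finger_gap'])
bot.move_straight([*f,.10],rate=.08)
bot.pause(.3)
st=readout.state();print(st['clock'],st['position'],st['force'],st['wrist_torque'],st['finger_gap'])
im,d=optics.camera('wrist');cv2.imwrite('pics/w4.png',im);np.savez('w4.npz',d=d,p=st['position'],r=st['eef_rot'],im=im)
```

```text
9.1 [ 0.57937849 -0.23827433  0.04904933] [ 0.44504738 -0.18090484  0.52939767]
9.4667 [ 0.57951258 -0.23825301  0.04934983] [ 0.70417323 -0.27046394  4.8575728 ] 0.14872662996065286
10.5667 [ 0.57812452 -0.23760212  0.099321  ] [ 0.34185935 -0.20737543 -4.96759654] [0.0310671  0.00219993 0.01988034] 0.15279221410237973
```

View pics/w4.png

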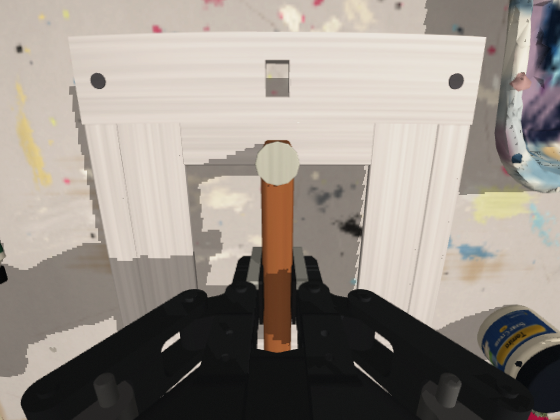

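```bash
cat >> h.py <<'E'
M=np.array([.5670,.2208]);YB=-.1783
xb=np.array([np.cos(YB),np.sin(YB)]);yb=np.array([-np.sin(YB),np.cos(YB)])
ROT=[np.pi,0,np.pi/2+YB]
E
python3 - <<'E'
from h import *
D=np.load('w4.npz');c=optics.calibration('wrist');T=np.array(c['T_tool_cam'])
# frame plane fit in tool coords
s=[(200,55),(350,55),(420,110),(140,110),(130,200),(420,200),(200,110),(330,110)]
Q=np.array([bydepth(c,T,[(x,y)],[np.median(D['d'][y-3:y+4,x-3:x+4])])[0] for x,y in s]);A=np.c_[Q[:,:2],np.ones(len(Q))]
print(np.linalg.lstsq(A,Q[:,2],rcond=None)[0])
r=rays(c,[(277,77.5)])@T[:3,:3].T;e=T[:3,3];print('hole in tool',e+r*((.036-e[2])/r[:,2])[:,None])
bot.move_straight([.5785,-.2378,.2],rate=.15)
bot.movep([*M,.18],ROT)
st=readout.state();print(st['clock'],st['position'],st['eef_rot'],st['q'],st['force'])
bot.move_straight([*M,.115],rate=.1)
bot.pause(.2)
st=readout.state();print(st['clock'],st['position'],st['force'],st['wrist_torque'])
im,d=optics.camera('wrist');cv2.imwrite('pics/w5.png',im);np.savez('w5.npz',d=d,p=st['position'],r=st['eef_rot'],im=im)
E
```

```text
[-0.00029285  0.00363949  0.03777871]
hole in tool [[ 0.09585507 -0.00127864  0.036     ]]
13.1167 [0.5675202  0.21980405 0.17999891] [3.14113944e+00 5.55383496e-04 1.39149110e+00] [ 2.54570308e-01  2.49712446e-01  1.71206629e+00 -7.51188843e-04
  1.17963628e+00  4.34161745e-01] [ 0.13119675  0.93544355 -3.50809272]
14.1167 [0.56787162 0.22104989 0.11622227] [ 0.04184673  0.24752264 -3.43448752] [-0.01746768 -0.02586021  0.01776084]
```

View pics/w5.png

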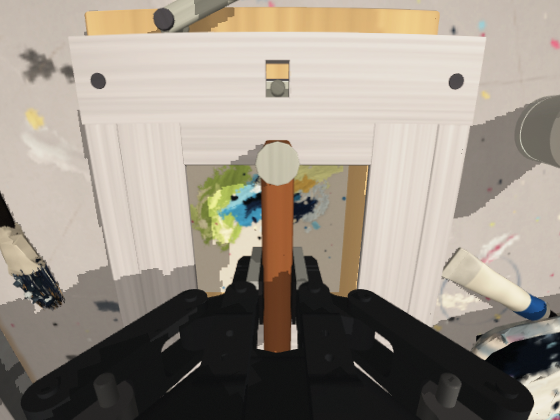

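Run:
```python
import cv2
im=cv2.imread('pics/w5.png');cv2.imwrite('pics/w5z.png',cv2.resize(im[50:105,250:305],None,fx=10,fy=10,interpolation=cv2.INTER_NEAREST))
```

```text
(no output)
```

View pics/w5z.png

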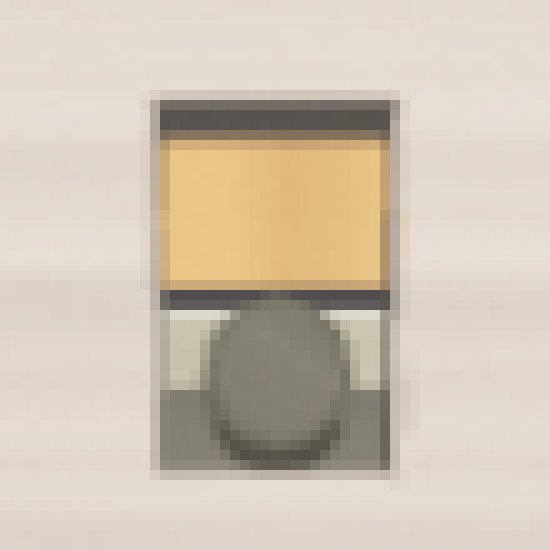

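Run:
```python
from h import *
D=np.load('w5.npz');c=optics.calibration('wrist');T=np.array(c['T_tool_cam']);e=T[:3,3]
def tz(px,z):
    r=rays(c,[px])@T[:3,:3].T;return (e+r*((z-e[2])/r[:,2])[:,None])[0]
z=D['p'][2]
print('hole',tz((277.0,78.0),.036),'edges',tz((265,78),.036),tz((289,78),.036),'far/near',tz((277,59),.036),tz((277,97),.036),'pin',tz((277.5,86.7),z-.040), 'pinw',tz((270.3,86.7),z-.04)[1]-tz((284.7,86.7),z-.04)[1])
```

```text
hole [ 0.09539154 -0.00132303  0.036     ] edges [ 0.09539407 -0.00744054  0.036     ] [0.09539964 0.00479435 0.036     ] far/near [ 0.10434892 -0.00132787  0.036     ] [ 0.08617856 -0.00131803  0.036     ] pin [ 0.09480801 -0.00100469  0.07622227] pinw -0.009262990827026894
```

Run:
```python
from h import *
p=M+.0003*xb
bot.move_straight([*p,.096],rate=.06)
bot.pause(.2)
f0=np.mean([readout.state()['force'] for _ in range(5)],0)
st=readout.state();print(st['clock'],st['position'],f0,st['wrist_torque'])
im,d=optics.camera('wrist');cv2.imwrite('pics/w6.png',im);cv2.imwrite('pics/w6z.png',cv2.resize(im[50:105,250:305],None,fx=10,fy=10,interpolation=cv2.INTER_NEAREST))
z=.096
while z>.082:
    z-=.0015
    bot.move_straight([*p,z],rate=.02)
    st=readout.state();df=st['force']-f0
    print(round(st['clock'],2),round(z,4),st['position'].round(4),df.round(1),st['wrist_torque'].round(2))
    if np.linalg.norm(df)>8: print('CONTACT');break
im,d=optics.camera('wrist');cv2.imwrite('pics/w7.png',im)
```

```text
14.8333 [0.56766719 0.2208281  0.0963502 ] [-0.5010967  -0.78087981 -4.53027004] [ 0.00282672 -0.03158469 -0.01694133]
15.13 0.0945 [0.5672 0.2207 0.0945] [ 0.8  0.9 -0.2] [-0.02 -0.   -0.03]
15.38 0.093 [0.5671 0.2207 0.0928] [ 1.2  1.5 -0.8] [-0.01  0.03  0.02]
15.63 0.0915 [0.5672 0.2207 0.0913] [0.4 1.4 1. ] [ 0.04 -0.01  0.01]
15.88 0.09 [0.5672 0.2207 0.0899] [0.8 1.3 0.7] [ 0.   -0.06 -0.03]
16.13 0.0885 [0.5672 0.2207 0.0883] [0.9 1.2 0.4] [0.   0.01 0.01]
16.38 0.087 [0.5672 0.2207 0.0868] [0.6 1.8 0.1] [ 0.02  0.02 -0.04]
16.63 0.0855 [0.5672 0.2207 0.0853] [ 0.5  0.4 -0.8] [ 0.01 -0.02 -0.01]
16.88 0.084 [0.5671 0.2207 0.0838] [ 0.   0.6 -0. ] [-0.   -0.04 -0.02]
17.13 0.0825 [0.5672 0.2207 0.0823] [0.3 0.6 0.5] [-0.01 -0.    0.01]
17.38 0.081 [0.5672 0.2207 0.0808] [0.6 0.9 0.6] [ 0.01 -0.01  0.02]
```

View pics/w6z.png

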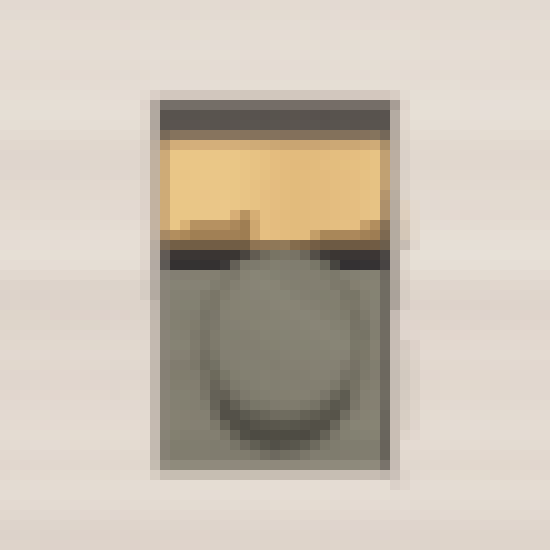

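View pics/w7.png

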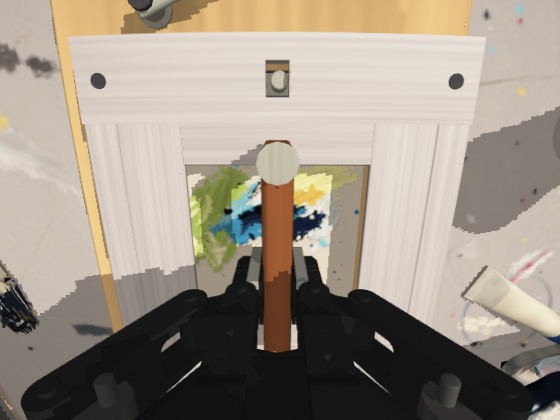

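Run:
```python
from h import *
p=M+.0003*xb
f0=np.mean([readout.state()['force'] for _ in range(5)],0);print(f0)
z=.081
while z>.061:
    z-=.0015 if z>.068 else .0007
    bot.move_straight([*p,z],rate=.02)
    st=readout.state();df=st['force']-f0
    print(round(st['clock'],2),round(z,4),st['position'].round(4),df.round(1),st['wrist_torque'].round(2))
    if np.linalg.norm(df)>6: print('CONTACT');break
im,d=optics.camera('wrist');cv2.imwrite('pics/w8.png',im);np.savez('w8.npz',d=d,p=st['position'],r=st['eef_rot'],im=im)
```

```text
[ 0.30981558 -0.44071376 -4.80664479]
17.68 0.0795 [0.5672 0.2207 0.0793] [-0.8  0.3  0.9] [-0.01  0.03  0.01]
17.93 0.078 [0.5671 0.2207 0.0778] [-0.4  1.5  0.4] [-0.02  0.02 -0.04]
18.18 0.0765 [0.5671 0.2207 0.0763] [-0.  -0.6 -0.4] [-0.05  0.01  0.03]
18.43 0.075 [0.5671 0.2207 0.0748] [-1.2 -0.1  0.5] [-0.07  0.09 -0.01]
18.68 0.0735 [0.5672 0.2207 0.0733] [-0.   0.1  0.7] [ 0.03 -0.03  0.01]
18.93 0.072 [0.5671 0.2207 0.0718] [0.4 0.3 0.1] [-0.04 -0.01  0.03]
19.18 0.0705 [0.5671 0.2207 0.0703] [0.  0.2 0.4] [-0.02  0.03 -0.01]
19.43 0.069 [0.5671 0.2207 0.0688] [-0.1  0.6 -0.3] [ 0.01  0.02 -0.  ]
19.68 0.0675 [0.5671 0.2207 0.0673] [0.1 0.  0.5] [ 0.03 -0.02  0.  ]
19.93 0.0668 [0.5672 0.2207 0.0667] [0.2 0.7 0.8] [ 0.05 -0.01 -0.01]
20.18 0.0661 [0.5672 0.2207 0.066 ] [-0.3  0.7  0.4] [-0.02  0.   -0.01]
20.43 0.0654 [0.5674 0.2208 0.0654] [-0.5  0.5  0.5] [-0.07 -0.01  0.02]
20.68 0.0647 [0.5674 0.2207 0.0654] [-1.9  0.3  6.2] [-0.15  0.31  0.02]
CONTACT
```

View pics/w8.png

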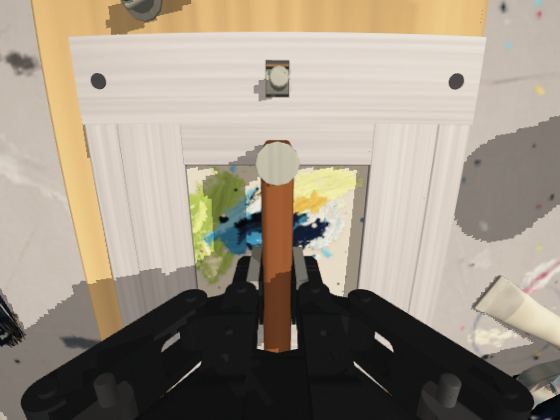

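Run:
```python
from h import *
effector.gripper_to(0.5)
st=readout.state();print(st['clock'],st['position'],st['force'],st['finger_gap'])
p=st['position']
bot.move_straight([p[0],p[1],.13],rate=.1)
# look over the board
q=M+.05*xb-.0*yb
bot.movep([q[0]+.03,q[1],.30],[np.pi,0,0.])
st=readout.state();im,d=optics.camera('wrist');cv2.imwrite('pics/w9.png',im);np.savez('w9.npz',d=d,p=st['position'],r=st['eef_rot'],im=im)
c,T=campose('wrist',st);print(st['clock'],st['position'])
r=optics.tip_of('wrist','knob')
for x in r[:2]:print(x['pixel'],x['conf'],onz(c,T,x['pixel'],.05))
s=optics.silhouettes('wrist','frame')[0];np.save('w9s.npy',s['pixels'])
W=bydepth(c,T,np.argwhere(s['pixels'])[:,::-1],d[s['pixels']]);m=(W[:,2]>.02)&(W[:,2]<.036)
A=np.c_[W[m,:2]-M,np.ones(m.sum())];print('plane',np.linalg.lstsq(A,W[m,2],rcond=None)[0],m.sum())
cs,_=cv2.findContours(s['pixels'].astype(np.uint8),cv2.RETR_EXTERNAL,cv2.CHAIN_APPROX_NONE)
print(cv2.minAreaRect((onz(c,T,max(cs,key=cv2.contourArea)[:,0],.028)[:,:2]*1000).astype(np.float32)))
```

```text
21.1333 [0.56771756 0.22087815 0.06497852] [ 0.42846677 -0.74115239  0.1043065 ] 0.4977024930204607
23.1583 [0.64547123 0.211841   0.29831093]
[156.6, 229.5] 0.82 [[0.56901438 0.37959375 0.05      ]]
plane [-0.00044564  0.00029384  0.02758172] 14797
((567.177001953125, 221.09506225585938), (233.97824096679688, 214.7749481201172), 79.66301727294922)
```

View pics/w9.png

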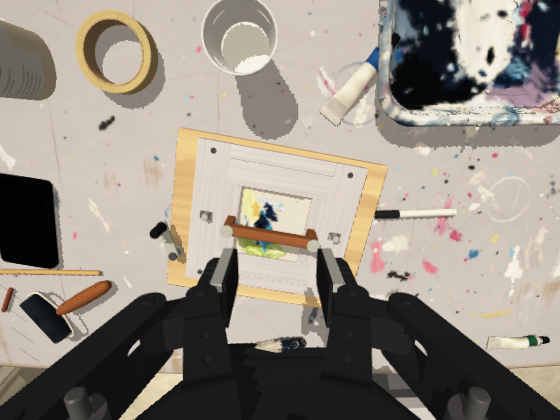

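```bash
cat >> h.py <<'E'
PIV=np.array([.5212,.3672])
def kp(th,z,r=.048):
    ph=YB-th
    return [PIV[0]+r*np.cos(ph),PIV[1]+r*np.sin(ph),z],[np.pi,0,(ph+np.pi+np.pi)%(2*np.pi)-np.pi]
E
python3 - <<'E'
from h import *
effector.gripper_to(0.32)
for th in [-.43,.5,1.2,1.62]: print(th,kp(th,.061),solver.inverse_kinematics(*kp(th,.061)))
bot.movep(*kp(-.43,.15))
st=readout.state();print(st['clock'],st['position'],st['eef_rot'],st['q'],st['finger_gap'])
im,d=optics.camera('wrist');cv2.imwrite('pics/w10.png',im)
c,T=campose('wrist',st)
for x in optics.tip_of('wrist','knob')[:2]:print(x['pixel'],x['conf'],onz(c,T,x['pixel'],.05))
E
```

```text
-0.43 ([np.float64(0.5676875408850104), np.float64(0.3791544360998121), 0.061], [3.141592653589793, 0, -2.8898926535897935]) [ 0.48613067  0.53532031  1.57418046  0.          1.03209188 -1.33636565]
0.5 ([np.float64(0.5585747460536596), np.float64(0.33708142836347554), 0.061], [3.141592653589793, 0, 2.463292653589793]) [ 0.43546228  0.48187284  1.6543487   0.          1.00537111 -0.45703405]
1.2 ([np.float64(0.5303828659582988), np.float64(0.3200865733278515), 0.061], [3.141592653589793, 0, 1.7632926535897937]) [ 4.29750784e-01  4.23991376e-01  1.73879520e+00 -4.44089210e-16
  9.78806076e-01  2.37254457e-01]
1.62 ([np.float64(0.5103737811418688), np.float64(0.32043684158190505), 0.061], [3.141592653589793, 0, 1.3432926535897929]) [ 4.44223649e-01  3.94313204e-01  1.78106251e+00 -4.44089210e-16
  9.66216937e-01  6.71727322e-01]
26.2417 [0.56795585 0.3790918  0.15025897] [ 3.14153314e+00  4.76987992e-04 -2.89030591e+00] [ 4.85886865e-01  4.27667008e-01  1.54001858e+00 -5.74695442e-05
  1.17342931e+00 -1.33617399e+00] 0.31731616132439383
[276.7, 214.5] 0.92 [[0.56729881 0.37950791 0.05      ]]
```

View pics/w10.png

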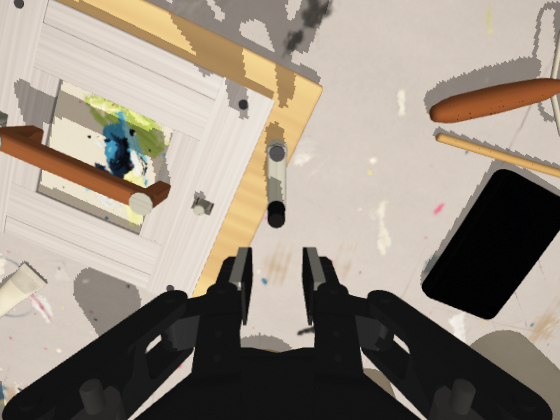

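Run:
```python
from h import *
bot.move_straight(*kp(-.43,.061)[:1],rate=.1)
st=readout.state();f0=st['force'];print(st['clock'],st['position'],f0)
for th in np.linspace(-.23,1.62,11):
    p,r=kp(th,.061)
    bot.move_straight(p,r,rate=.05)
    st=readout.state();df=st['force']-f0
    print(round(st['clock'],2),round(th,2),st['position'].round(4),df.round(1),st['q'][5].round(2))
    if np.linalg.norm(df)>15: print('STOP');break
```

```text
27.3833 [0.56846705 0.37958861 0.0619703 ] [-0.0016428  -0.12422862  1.06472908]
27.73 -0.23 [0.5699 0.37   0.0622] [-0.7  0.5 -0.6] -1.15
28.07 -0.05 [0.5692 0.3612 0.0616] [-0.3  0.9 -0.5] -0.98
28.4 0.14 [0.567  0.3524 0.0612] [ 0.7  0.8 -0.4] -0.81
28.73 0.32 [0.5632 0.344  0.061 ] [-0.2 -0.2 -0.9] -0.63
29.07 0.51 [0.5581 0.3366 0.0608] [ 0.  -0.5 -0.8] -0.45
29.4 0.7 [0.5519 0.3304 0.0609] [ 0.4  0.3 -0.9] -0.27
29.73 0.88 [0.5448 0.3254 0.061 ] [ 1.  -0.2 -0.7] -0.09
30.07 1.06 [0.5367 0.3218 0.061 ] [0.5 0.7 0.5] 0.1
30.4 1.25 [0.528  0.3197 0.061 ] [ 0.   0.7 -0.8] 0.28
30.73 1.44 [0.5191 0.3192 0.0609] [ 0.5  0.6 -1.3] 0.47
31.07 1.62 [0.5103 0.3204 0.0609] [ 0.6  0.5 -0.9] 0.67
```

Run:
```python
from h import *
st=readout.state();im,d=optics.camera('wrist');cv2.imwrite('pics/w11.png',im)
```

```text
(no output)
```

View pics/w11.png

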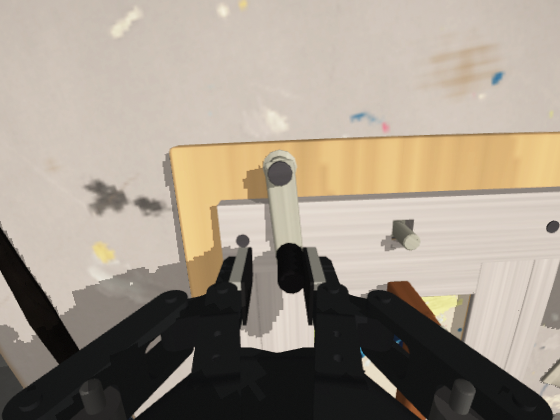

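Run:
```python
from h import *
f0=readout.state()['force']
p,r=kp(1.68,.061);bot.move_straight(p,r,rate=.03)
st=readout.state();print(st['clock'],st['force']-f0)
p,r=kp(1.61,.061);bot.move_straight(p,r,rate=.03)
bot.move_straight(kp(1.61,.14)[0],rate=.1)
bot.movep([M[0]+.10,M[1],.30],[np.pi,0,.2])
st=readout.state();im,d=optics.camera('wrist');cv2.imwrite('pics/w12.png',im)
c,T=campose('wrist',st);print(st['clock'],st['position'],st['q'])
for x in optics.tip_of('wrist','knob')[:2]:
    k=onz(c,T,x['pixel'],.05)[0];v=k[:2]-PIV;print(x['pixel'],x['conf'],k,'th',YB-np.arctan2(v[1],v[0]),np.linalg.norm(v))
s=optics.silhouettes('wrist','frame')[0]
W=bydepth(c,T,np.argwhere(s['pixels'])[:,::-1],d[s['pixels']]);m=(W[:,2]>.02)&(W[:,2]<.034)
A=np.c_[W[m,:2]-M,np.ones(m.sum())];print('plane',np.linalg.lstsq(A,W[m,2],rcond=None)[0],m.sum())
for x in optics.tip_of('wrist','marker')[:1]:print(onz(c,T,x['pixel'],0),x['conf'])
```

```text
31.3667 [ 0.11284562 -0.45429951 -0.37972077]
33.5333 [0.66593352 0.22096848 0.29791577] [2.20223474e-01 3.48754120e-01 1.36112686e+00 5.66115884e-04
 1.43520312e+00 1.58973287e+00]
[188.4, 263.0] 0.76 [0.51451072 0.32124644 0.05      ] th 1.5370472412542726 0.04643787258949004
plane [-7.33855271e-05  3.89325222e-04  2.75691852e-02] 13537
[[0.57944221 0.00411388 0.        ]] 0.59
```

View pics/w12.png

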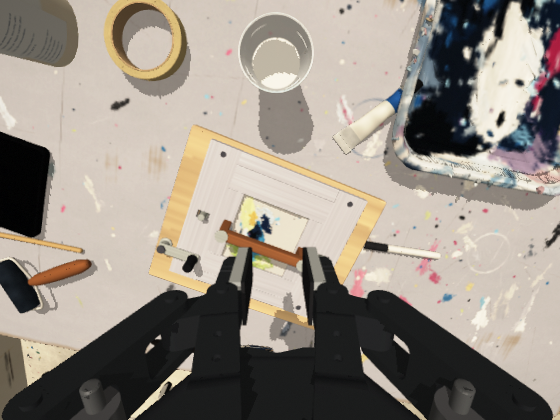

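```bash
python3 -c "
from h import *
bot.pause(.2);print(readout.state()['clock']);order.job_done()"
```

```text
33.9333
the job is handed in; nothing more can be done
```

The frame is on both pins, flush on the board, with the turn button swung over its rim. I handed the job in at about 34 s of the 72 s allowed; no verdict is reported back.

**How it went:** I gripped the handle and found the pins by camera, at about +11 mm along board x. I corrected the alignment by 0.3 mm with the wrist camera looking through one hole. The frame then went down with no measurable contact until it touched the board, at about 6 N. I swung the button with the knob held loosely between the jaws.

**Last checks:**
- **Frame:** its top measured 27.6 mm above the table, against 28 mm expected when seated. It is level to under 1 mrad, centred about 11 mm from the board's centre in x, and in line with the board.
- **Button:** about 1.54 rad, past the 1.3 rad needed.
- **Marker:** detected within 2–4 mm of where it was at the start, which is within measurement error.
- **Gripper:** clear of everything, about 0.3 m above the table.

No check failed. The force reading during the button swing stayed under about 1.5 N, less than the 2 N I expected from its friction, so I confirmed the button's position from the pictures instead. I saw only one pin up close in its hole during the descent; for the other I relied on the contact-free descent, the flush seating and the final pictures.

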